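# Torque-check a clamp screw and record the pass

### The job

Push the torque wrench's handle clockwise (seen from above): run the clamp screw down until it is snug, then load it until the orange pointer stands in the green part of the wrench's scale and keep it there for at least a second, without ever forcing the screw to turn past snug. Let the handle ease back to zero, leaving the screw snug, then slide the record slide's black knob fully over to its far end, so that it covers red and shows green. Leave the bottles and the tape roll where they are.

Things in the scene. Friction and masses are not known exactly. Their poses are not given: they have to be found in the camera images.
- clamp_fixture: Strap-clamp fixture fixed to the table, place and yaw vary: grey base plate 12 mm thick (x -95..105, y -60..140 mm in its frame), blue strap (top 52 mm up) clamping a steel and brass sample cell. Origin on the table under the screw axis, z up. The snug wrench handle points along its -x; the record track runs along x at y +95 mm. Highest point: orange pointer, 88 mm up.
- screw_axis (a point): Point on the clamp screw's axis, 72 mm above the table, at the height of the wrench's handle; axes as the fixture's.
- wrench_grip (a point): Middle of the torque wrench's yellow round handle, black-ringed, 24 mm thick, 78 mm long, 155 mm from the screw axis, 72 mm up, free below. The wrench is captive on the screw. -x points out along the handle, +y is clockwise (tightening): push on its -y side, 125 to 185 mm from the axis, as a white scale plate (top 81 mm up) sticks out on that side as far as 111 mm from the axis.
- clamp_screw (a joint): Turn of the clamp screw, rad: negative = slack, 0 = snug. Starts 0.2 to 0.5 rad slack and turns easily (0.07 N m); the whole wrench turns with it, and pushing the handle clockwise raises it to 0, where it stops.
- wrench_bend (a joint): Bend of the spring wrench, rad = how far its handle leads the orange pointer clockwise: 0 unloaded; 2 N m per rad (0.3 rad = about 4 N at mid-handle, which is then 46 mm past snug). Scale: black ticks at 0, 0.06, 0.12, 0.18; green 0.24 to 0.36; red from 0.40. Springs back to 0 when let go; the screw stays snug.
- overturn (a joint): How far the screw has been forced clockwise past snug (over-tightened), rad. 0 at the start; it holds up to 0.92 N m (bend 0.46 rad) and slips beyond that; red mark on the washer leaves the white line on the strap.
- slide_knob (a point): Middle of the upper part of the record slide's black knob, 49 mm above the table: an upright block 16 mm along x, 20 mm along y, 23 to 61 mm above the table, on a grey cover plate 44 mm long. It slides along the fixture's +x, away from the robot. Axes as the fixture's.
- record_slide (a joint): Position of the record slide along its track, m: 0 = near end (covers green, red shows), 0.044 = far end stop (covers red, green shows). Starts at 0 to 0.008; 1 N friction, stays where left.
- amber_bottle: Small amber bottle with black cap, 34 mm in diameter, 63 mm high, standing at the left of the table; leave alone. Origin under its base.
- white_bottle: Small white bottle, 34 mm in diameter, 59 mm high, standing at the left of the table; leave alone. Origin under its base.
- tape_roll: Roll of tape lying at the right, 61 mm in diameter, 19 mm high; leave alone. Origin under its centre.

How it is judged:
By the outcome, as a careful person would: the job done as asked, in the order asked, and still so for the second after the job is handed in, with the robot touching nothing.
It also fails if it takes over 48 s, if anything falls off the work surface, if the arm or the gripper's body presses on something with over 40 N, if the wrist force passes 120 N, or if a joint passes its speed limit or range.

### The arm

A 6-joint arm with a two-finger parallel gripper is mounted at the origin on a cart in front of the work surface, level with it; the furniture and walls round the work are solid. World frame = base frame: x ahead of the robot, y to its left, z up, the work surface at z = 0. Lengths are in m, angles in rad, forces in N, time in s.
With the tool pointing down it reaches from about 0.375 to 0.9 m from the base axis. Payload 3.1 kg.
Tool frame: the origin (TCP) lies on the centre line of the jaws, within the pads' length; the fingertips stand robot.tip_reach ahead of it and the grasp point (between the pads) lies 8 mm behind it (robot.tip_reach is the distance from the TCP to the fingertips, in m); z points along the fingers, y is the line along which they close (so a half turn about z gives the same grasp; the last joint's range is limited). The gripper opens to 87 mm and grips with 3 to 60 N. Pads are 19 mm wide; open, the fingers measure 117 mm over their backs; the gripper's body (75 mm by 190 mm) begins 51 mm behind the grasp point.
Start: joints at [0.936, 0.527, 1.433, -0, 1.181, -0.178], TCP at [0.275, 0.561, 0.234] pointing down, gripper open.
Joint ranges: [-3.08, 3.08], [-0.75, 2.2], [0.22, 2.44], [-1.43, 4.57], [0, 2.65], [-2.85, 2.85]. Speed limits (rad/s): [2.79, 2.79, 3.14, 3.14, 3.14, 3.14].

### API

Orientations are given as a unit quaternion [x, y, z, w].
In Python, from rig import robot gives the robot as it stands.
- The arm moves only by the tool jog_arm, never from a script. Its argument "motion" is one flat list of numbers, 7 for each row, row after row: the shift along the tool's x, y, z scaled (see below), then the turn, a rotation vector about the tool's x, y, z scaled (see below), then the gripper's target within -1 to 1 (shut at 1, half-way at 0, fully open at -1). In form: [x, y, z, rx, ry, rz, hand, x, y, z, rx, ry, rz, hand, ...]. A call has 1 to 12 rows; each row shifts and turns the commanded pose from where the row before left it, along the tool's axes as they then stand; what a row does not reach is not made up. The controller multiplies each number of a shift by 4 cm and each number of a turn by 4 degrees. A row lasts 1/8 s, in which the tool goes at most 62.5 mm and 10.7 degrees, less where a joint would pass 70% of its speed; a pose out of reach is approached as far as the arm can. A call with a number of a shift or a turn outside -1 to 1 is refused whole. A call with a gripper value outside its range is refused whole. The fingers move at their own pace and stop on an object; "grip_force" is the grip in N (left out, the last holds). Time passes only in rows, so rows that do not move let the fingers close. It gives the time, the measured TCP pose, the force, the opening and the grip force at its end, in the units of the state.
- robot.get_obs(): the state, without advancing time (a new reading comes with each control period).
- robot.camera(name): name is "scene" or "top" or "wrist"; returns the picture (400x640x3 uint8, blue, green, red); there is no depth.
- robot.calibration(name): a dict with "fx", "fy", "cx", "cy" (pixels), "R" (3x3) and "t" (3): a world point X has camera coordinates R X + t; the wrist camera has in their place "T_tool_cam" (4x4, takes a point from camera to tool coordinates, whose origin is the TCP and whose axes are the flange's). Camera axes: x right, y down, z forward; pixel columns grow to the right and rows downward; lengths in m; the calibration is good to about 2 mm. A picture is of the moment at which its call begins: read the wrist's pose just before it. calibration takes no time and is no camera call.
- robot.hand_in(): hands the job in; it is judged then, once.
The state is a dict: "time": time; "q": joint angles; "joint_velocities": joint speeds; "joint_torque": joint torques, N m; "position": TCP position; "tool_rot": TCP orientation; "ft_force": force on the tool from outside, world axes, zero at the start; "moment": the same for the moment, N m; "grip_width": finger opening in m; "grip_force": force on a finger pad.
Only numpy, scipy, OpenCV 4.12 (cv2) and the standard library are available. Lean on these libraries where they do the work, as an engineer would, in place of code of your own. Each camera call takes 0.05 s, during which the arm holds its last target. There are 200 camera calls.

## Working session

There is one attempt and no reset: what is moved stays moved. The work goes in short steps, Python scripts to look and compute and a tool call to move; the robot and the scene stay as the last step left them, time stands still between calls to the robot, and variables do not carry over. Pictures are saved under pics/ and viewed, at most 10 in all, crops included, and the job is handed in when it is done.

Besides the shell and the picture viewer there is one more tool, called after "Call:" as name(argument=value, ...) on one line, values as JSON. jog_arm: Moves the arm, as the interface text tells. Shifts and turns lie within -1 to 1; 1 stands for 4 cm of shift or 4 degrees of turn. Its arguments: {"type":"object","properties":{"motion":{"type":"array","items":{"type":"number"}},"grip_force":{"type":"number"}},"required":["motion"]}

```bash
mkdir -p pics; ls; python3 - <<'E'
from rig import robot
import cv2
print(robot.get_obs(), robot.tip_reach)
for n in("top","scene"):
    cv2.imwrite(f"pics/{n}0.png",robot.camera(n)); print(n,robot.calibration(n))
print(robot.calibration("wrist"))
E
```

```text
pics
{'time': 0.0, 'q': array([ 9.36482859e-01,  5.28468619e-01,  1.43387853e+00, -8.87491455e-06,
        1.18138456e+00, -1.78515322e-01]), 'joint_velocities': array([-1.26055595e-03,  1.47347056e-03, -3.16794818e-03, -6.59519364e-04,
        8.38483554e-05,  8.29971318e-04]), 'joint_torque': array([-1.40699314e-03, -4.40043747e+01, -1.76590794e+01,  6.31611259e-02,
        5.81772847e-02, -1.51045306e-04]), 'position': array([0.27467802, 0.56063291, 0.23257766]), 'tool_rot': array([ 2.25929646e-01,  9.74143034e-01, -9.84029828e-04, -4.19034396e-04]), 'ft_force': array([-0.12004491, -0.69340746,  0.90228065]), 'moment': array([-0.01186032, -0.02075703, -0.01458628]), 'grip_force': 0.0, 'grip_width': 0.08720807646785302} 0.011
top {'fx': 483.5722976801648, 'fy': 483.5722976801648, 'cx': 322.39138777844005, 'cy': 188.31748818557776, 'R': array([[ 2.75833023e-02, -9.99619486e-01,  2.09387926e-04],
       [-9.97388345e-01, -2.75357229e-02, -6.67703071e-02],
       [ 6.67506658e-02,  1.63290449e-03, -9.97768351e-01]]), 't': array([-0.00470561,  0.56148559,  1.45134097])}
scene {'fx': 387.836123792681, 'fy': 387.836123792681, 'cx': 318.8721714604395, 'cy': 198.1955607575154, 'R': array([[-0.58048779, -0.81424701, -0.00597737],
       [-0.37878946,  0.27652776, -0.88320493],
       [ 0.72079988, -0.51042551, -0.46894917]]), 't': array([0.34242849, 0.29263006, 0.66839919])}
{'fx': 291.9119541064051, 'fy': 291.9119541064051, 'cx': 321.37309014576357, 'cy': 201.55178167708152, 'T_tool_cam': array([[ 1.17687132e-04, -9.67897780e-01, -2.51344134e-01,
         6.95668414e-02],
       [ 9.99999879e-01,  2.33726715e-04, -4.31824086e-04,
        -1.10618668e-03],
       [ 4.76707413e-04, -2.51344052e-01,  9.67897691e-01,
        -1.51517139e-01],
       [ 0.00000000e+00,  0.00000000e+00,  0.00000000e+00,
         1.00000000e+00]])}
```

View pics/top0.png

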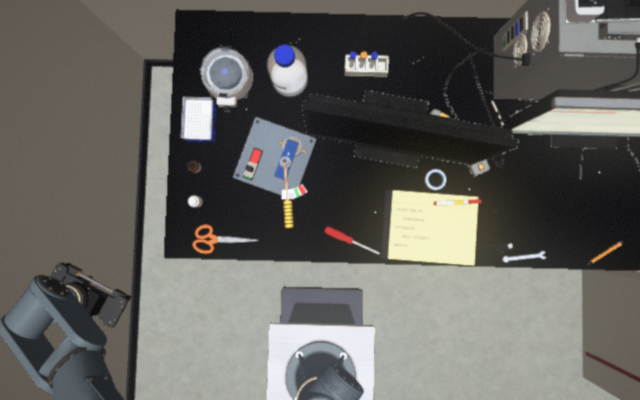

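View pics/scene0.png

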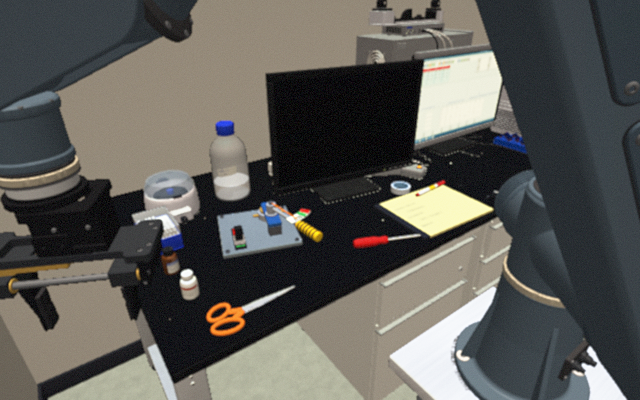

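The top view shows the grey plate with corners near (257,118), (316,135), (292,195) and (234,178). The yellow handle is at (289,215), the screw near (285,160) and the knob near (254,160). The scene view agrees with this. Next I'll measure them by colour masks.

```bash
cat > h.py <<'E'
from rig import robot
import cv2, numpy as np
from scipy.spatial.transform import Rotation as Ro
def ray(n,uv,z,obs=None):
    c=robot.calibration(n); d=np.array([(uv[0]-c['cx'])/c['fx'],(uv[1]-c['cy'])/c['fy'],1.])
    if n=="wrist":
        T=c['T_tool_cam']; R=Ro.from_quat(obs['tool_rot']).as_matrix()
        o=R@T[:3,3]+obs['position']; d=R@T[:3,:3]@d
    else:
        o=-c['R'].T@c['t']; d=c['R'].T@d
    return o+d*(z-o[2])/d[2]
def blobs(m,amin=20):
    k=cv2.connectedComponentsWithStats(m.astype(np.uint8))
    return [(k[3][i],k[2][i]) for i in range(1,k[0]) if k[2][i][4]>=amin]
E
python3 - <<'E'
from h import *
im=cv2.imread("pics/top0.png"); hsv=cv2.cvtColor(im,cv2.COLOR_BGR2HSV)
H,S,V=[hsv[...,i].astype(int) for i in range(3)]
roi=np.zeros(H.shape,bool); roi[105:235,225:325]=1
for n,m,z in [("yellow",(H>20)&(H<35)&(S>130)&(V>100),.072),("blue",(H>100)&(H<125)&(S>130),.052),("red",((H<6)|(H>174))&(S>150)&(V>80),.02)]:
    for c,s in blobs(m&roi,10): print(n,c,s,ray("top",c,z))
g=roi&(S<90)&(V>70)&(V<190)
g=cv2.morphologyEx(g.astype(np.uint8),cv2.MORPH_CLOSE,np.ones((9,9)))
cs,_=cv2.findContours(g,0,1); c=max(cs,key=cv2.contourArea)
r=cv2.minAreaRect(c); print(r)
P=np.array([ray("top",p,.012) for p in cv2.boxPoints(r)]); print(P, np.linalg.norm(P-np.roll(P,1,0),axis=1))
cv2.imwrite("pics/top0c.png",cv2.resize(im[105:235,225:325],None,fx=4.5,fy=4.5,interpolation=cv2.INTER_CUBIC))
E
```

```text
yellow [287.74251497 214.5988024 ] [285 201   8  27 167] [0.47818871 0.10968506 0.072     ]
blue [289.92258065 148.57419355] [282 140  15  20 155] [0.67545908 0.11098304 0.052     ]
blue [279.2173913  171.85507246] [275 166   8  12  69] [0.60474537 0.14060963 0.052     ]
red [255.41111111 155.72222222] [251 150  10  13  90] [0.65531882 0.21782871 0.02      ]
red [301.61538462 189.53846154] [300 187   4   6  13] [0.55586288 0.07375595 0.02      ]
((277.7986145019531, 160.9637908935547), (75.87749481201172, 70.02523803710938), 19.653823852539062)
[[0.57595528 0.29283865 0.012     ]
 [0.78192631 0.22843026 0.012     ]
 [0.7086091  0.00589307 0.012     ]
 [0.50402539 0.07210453 0.012     ]] [0.23215827 0.21580664 0.23430369 0.21503128]
```

View pics/top0c.png

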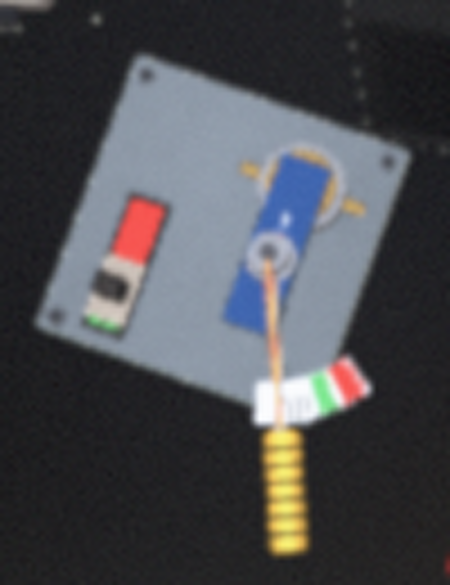

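The crop shows the plate corners at (138,55), (411,155) and (37,325), the screw at (268,252) and the knob at (110,285). The handle runs straight down to (287,545), and the scale's green and red are on its right.

```bash
python3 - <<'E'
from h import *
f=lambda x,y,z: ray("top",(225+x/4.5-.4,105+y/4.5-.4),z)
A,B,C=f(138,55,.012),f(411,155,.012),f(37,325,.012)
print(A,B,C,np.linalg.norm(A-B),np.linalg.norm(A-C))
ex=(A-C)[:2]; ey=(A-B)[:2]
y1=np.arctan2(ex[1],ex[0]); y2=np.arctan2(-ey[0],ey[1]); yaw=(y1+y2)/2; print(np.degrees([y1,y2]))
R=np.array([[np.cos(yaw),-np.sin(yaw)],[np.sin(yaw),np.cos(yaw)]])
O=np.mean([A[:2]-R@[.105,.14],B[:2]-R@[.105,-.06],C[:2]-R@[-.095,.14]],0)
S=f(268,252,.078)[:2]; K=f(110,285,.061)[:2]; G=f(286,492,.076)[:2]
print("O",O,"screw",S,"knob",K,"fix",R.T@(K-O),"pred knob dir; grip",G,R.T@(G-S),"fromO",R.T@(G-O), np.linalg.norm(G-S))
o=robot.get_obs(); print(Ro.from_quat(o['tool_rot']).as_matrix().round(3))
E
```

```text
[0.77708036 0.22386623 0.012     ] [0.71310611 0.03483903 0.012     ] [0.589521   0.28564702 0.012     ] 0.1995594755151694 0.19747247788210037
[-18.23153639 -18.69784496]
O [0.63364978 0.12403364] screw [0.63567054 0.12486646] knob [0.61304892 0.2294719 ] fix [-0.05293473  0.09348549] pred knob dir; grip [0.48011323 0.1082591 ] [-0.14228917 -0.06502054] fromO [-0.14063622 -0.06359058] 0.1564412985568591
[[-0.898  0.44  -0.001]
 [ 0.44   0.898 -0.002]
 [ 0.    -0.002 -1.   ]]
```

Both plate edges come out at 0.2 m, the screw agrees with the plate to within 2 mm, and the grip radius is 0.156 m. The handle starts about 0.43 rad slack. I'll go over to the handle's -y side with the fingers closed.

Call:
jog_arm(motion=[-1,-0.88,0,0,0,0,1,-1,-0.88,0,0,0,0,1,-1,-0.88,0,0,0,0,1,-1,-0.88,0,0,0,0,1,-1,-0.88,0,0,0,0,1,-1,-0.88,0,0,0,0,1,-1,-0.88,0,0,0,0,1,-1,-0.88,0,0,0,0,1,-1,-0.88,0,0,0,0,1,-1,-0.88,0,0,0,0,1,-0.33,-0.28,0,0,0,0,1,0,0,0,0,0,0,1], grip_force=5)

```text
time: 1.6
position: [0.4862, 0.0527, 0.2332]
tool_rot: [0.227, 0.974, 0.0, -0.001]
ft_force: [0.4, -0.5, -0.8]
grip_width: 0.0009
grip_force: 0.0
```

Call:
jog_arm(motion=[0,0,0.9,0,0,0,1,0,0,0.9,0,0,0,1,0,0,0.9,0,0,0,1,0,0,0.9,0,0,0,1,0,0,0.65,0,0,0,1,0,0,0,0,0,0,1,0,0,0,0,0,0,1])

```text
time: 2.48
position: [0.4862, 0.0542, 0.0642]
tool_rot: [0.225, 0.974, 0.0, 0.0]
ft_force: [-0.4, 0.0, 0.7]
grip_width: 0.0006
grip_force: 0.0
```

```bash
cat > st.py <<'E'
from h import *
import sys
o=robot.get_obs(); im=robot.camera("wrist"); t=robot.camera("top")
cv2.imwrite(f"pics/{sys.argv[1]}.png",np.vstack([im[::1,:],cv2.resize(t[120:240,220:360],(640,548))])[:,:] if 0 else im)
cv2.imwrite(f"pics/{sys.argv[1]}_top.png",t)
print(o['time'],o['position'],o['ft_force'],o['moment'])
E
python3 st.py w1
```

```text
2.475 [0.48618931 0.05424285 0.06424317] [-0.38031363  0.03078899  0.65801224] [ 0.00519928 -0.01860848 -0.00849166]
```

View pics/w1.png

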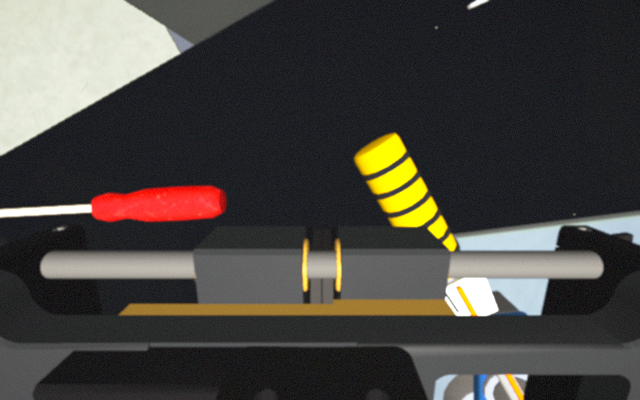

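The wrist view shows the closed fingers right of the handle, with the yellow handle at (400,185) ahead along tool +y and nothing in between. I'll compute arc waypoints.

```bash
cat > arc.py <<'E'
from h import *
import sys
O=np.array([.6345,.1243]); yaw=np.radians(-18.5)
def tcp(th,tool):  # th: handle angle past snug (clockwise +)
    a=yaw+np.pi-th; u=np.array([np.cos(a),np.sin(a)]); t=np.array([np.sin(a),-np.cos(a)])
    d=abs(np.arctan2(t[1],t[0])-tool)
    return O+.155*u-(.012+.0095*np.sin(d)+.015*np.cos(d))*t
if __name__=="__main__":
    o=robot.get_obs(); M=Ro.from_quat(o['tool_rot']).as_matrix(); tool=np.arctan2(M[1,1],M[0,1])
    print(np.degrees(tool),o['position'],o['ft_force'])
    p=o['position'][:2]
    for th in map(float,sys.argv[1:]):
        q=tcp(th,tool); dd=M[:2,:2].T@(q-p); print(th,q.round(4),(dd/.04).round(2)); p=q
E
python3 arc.py -.43 -.3 -.2 -.1 -.04 0 .06 .12 .18 .24 .3
```

```text
63.93379015933869 [0.48687505 0.05371951 0.06475245] [-0.291101    0.83789743  0.04867388]
-0.43 [0.4836 0.0781] [0.34 0.51]
-0.3 [0.4789 0.0983] [0.33 0.4 ]
-0.2 [0.4771 0.1142] [0.22 0.34]
-0.1 [0.477  0.1305] [0.18 0.36]
-0.04 [0.4777 0.1403] [0.09 0.23]
0.0 [0.4786 0.1468] [0.05 0.16]
0.06 [0.4804 0.1566] [0.07 0.24]
0.12 [0.4828 0.1662] [0.05 0.24]
0.18 [0.4855 0.175 ] [0.04 0.23]
0.24 [0.4885 0.1834] [0.02 0.22]
0.3 [0.4921 0.1917] [0.01 0.23]
```

Call:
jog_arm(motion=[0.17,0.25,0,0,0,0,1,0.17,0.26,0,0,0,0,1,0.17,0.2,0,0,0,0,1,0.16,0.2,0,0,0,0,1,0.11,0.17,0,0,0,0,1,0.11,0.17,0,0,0,0,1,0.09,0.18,0,0,0,0,1,0.09,0.18,0,0,0,0,1,0.09,0.23,0,0,0,0,1,0,0,0,0,0,0,1,0,0,0,0,0,0,1])

```text
time: 3.95
position: [0.4768, 0.1397, 0.0635]
tool_rot: [0.226, 0.974, -0.0, -0.0]
ft_force: [-0.1, -0.5, 0.4]
grip_width: 0.0001
grip_force: 0.2
```

```bash
cat > chk.py <<'E'
from arc import *
o=robot.get_obs(); t=robot.camera("top"); cv2.imwrite(f"pics/{sys.argv[1]}_top.png",t)
hsv=cv2.cvtColor(t,cv2.COLOR_BGR2HSV); H,S,V=[hsv[...,i].astype(int) for i in range(3)]
m=(H>20)&(H<35)&(S>130)&(V>100); m[:150]=0; m[240:]=0; m[:,:225]=0; m[:,335:]=0
for c,s in blobs(m,20):
    g=ray("top",c,.076)[:2]; d=g-O; print("handle",g,s,"r",np.linalg.norm(d),"theta",-(np.arctan2(d[1],d[0])%(2*np.pi)-np.pi-yaw))
M=Ro.from_quat(o['tool_rot']).as_matrix()
print(o['time'],o['position'],"f",o['ft_force'],"tool f",M.T@o['ft_force'])
cv2.imwrite(f"pics/{sys.argv[1]}_c.png",cv2.resize(t[115:245,225:325],None,fx=4.5,fy=4.5,interpolation=cv2.INTER_CUBIC))
E
python3 chk.py a; python3 arc.py -.04 0 .06 .12
```

```text
3.95 [0.47676637 0.13973134 0.06349888] f [-0.05301235 -0.46203798  0.36751689] tool f [-0.15553676 -0.4383467  -0.36744872]
63.88034150868696 [0.47678895 0.13959409 0.0634929 ] [ 0.45538237 -0.34099302  0.44716821]
-0.04 [0.4777 0.1403] [-0.01  0.03]
0.0 [0.4786 0.1468] [0.05 0.16]
0.06 [0.4804 0.1566] [0.07 0.24]
0.12 [0.4828 0.1662] [0.05 0.24]
```

Call:
jog_arm(motion=[0.04,0.19,0,0,0,0,1,0.04,0.12,0,0,0,0,1,0.04,0.12,0,0,0,0,1,0.03,0.12,0,0,0,0,1,0.02,0.12,0,0,0,0,1,0,0,0,0,0,0,1,0,0,0,0,0,0,1])

```text
time: 4.88
position: [0.4827, 0.1667, 0.0636]
tool_rot: [0.226, 0.974, -0.0, 0.0]
ft_force: [0.5, -2.0, 0.0]
grip_width: 0.0009
grip_force: 0.5
```

```bash
python3 - <<'E'
from h import *
f=[]
for i in range(8):
    robot.camera("top"); f.append(robot.get_obs()['ft_force'])
o=robot.get_obs(); M=Ro.from_quat(o['tool_rot']).as_matrix()
print(o['time'],o['position'],(M.T@np.mean(f,0)).round(2),np.std(f,0))
s=robot.camera("scene"); w=robot.camera("wrist")
a=cv2.resize(s[180:270,205:345],(560,360),interpolation=cv2.INTER_CUBIC)
b=cv2.resize(w[130:400,330:640],(275,240))
c=np.zeros((600,560,3),np.uint8); c[:360]=a; c[360:,:275]=b
t=cv2.resize(robot.camera("top")[115:225,230:320],(285,240)); c[360:,275:]=t[:,:285]
cv2.imwrite("pics/b.png",c)
E
python3 arc.py .12 .18 .24 .3
```

```text
5.275 [0.48266439 0.16666448 0.06355878] [-1.21 -0.84 -0.05] [0.61595393 0.41836449 0.5965503 ]
63.880621964171475 [0.48266644 0.16672245 0.06356075] [ 0.5970192  -1.27091164 -0.47958544]
0.12 [0.4828 0.1662] [-0.01 -0.01]
0.18 [0.4855 0.175 ] [0.04 0.23]
0.24 [0.4885 0.1834] [0.02 0.22]
0.3 [0.4921 0.1917] [0.01 0.23]
```

View pics/b.png

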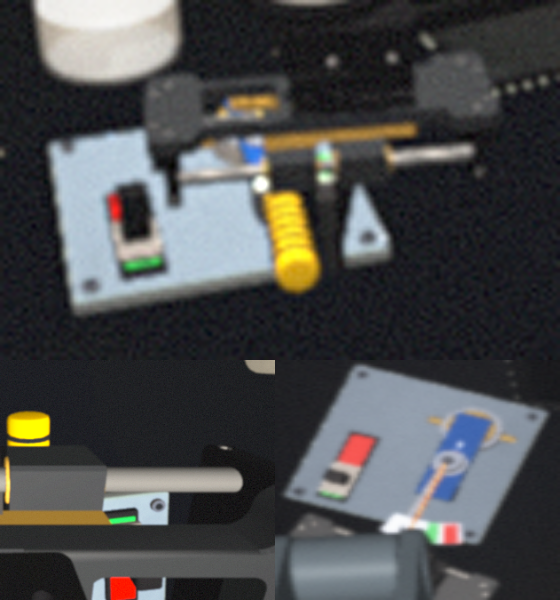

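The top view (lower right) shows the orange pointer running from the screw at (450,462) to (415,525), with green at (432,532) and red at (450,535) still beyond it. Pointer and green can therefore be measured directly, so I'll calibrate on the first frame where the bend is 0.

```bash
cat > bend.py <<'E'
from arc import *
def bend(t):
    hsv=cv2.cvtColor(t,cv2.COLOR_BGR2HSV); H,S,V=[hsv[...,i].astype(int) for i in range(3)]
    roi=np.zeros(H.shape,bool); roi[155:205,262:325]=1
    ang=lambda p:-(np.arctan2(p[1]-O[1],p[0]-O[0])%(2*np.pi)-np.pi-yaw)
    out={}
    for n,m,z in [("green",(H>45)&(H<80)&(S>70)&(V>60),.081),("red",((H<6)|(H>172))&(S>130)&(V>80),.081),("orange",(H>4)&(H<20)&(S>40)&(V>110),.086)]:
        ys,xs=np.nonzero(m&roi); P=np.array([ray("top",p,z)[:2] for p in zip(xs,ys)])
        if len(P)==0: continue
        r=np.linalg.norm(P-O,axis=1); P=P[(r>(.03 if n=="orange" else .07))&(r<.125)]
        if n=="red": P=P[[ang(p)<0.2 and np.linalg.norm(p-O)>.085 for p in P]] 
        if len(P): out[n]=(round(float(ang(P.mean(0))),3),len(P),round(float(np.linalg.norm(P.mean(0)-O)),3))
    return out
if __name__=="__main__":
    for f in ["pics/top0.png","pics/a_top.png"]: print(f,bend(cv2.imread(f)))
    print(robot.get_obs()['time'],bend(robot.camera("top")))
E
python3 bend.py
```

```text
pics/top0.png {'green': (-0.726, 25, 0.099), 'red': (-0.894, 22, 0.098), 'orange': (-0.423, 52, 0.068)}
pics/a_top.png {'green': (-0.37, 14, 0.096), 'red': (-0.53, 22, 0.099), 'orange': (-0.093, 53, 0.068)}
5.425 {'green': (-0.197, 25, 0.098), 'red': (-0.378, 22, 0.099), 'orange': (0.009, 38, 0.064)}
```

The method checks out: the first frame gives green minus orange = 0.30, as it should. The screw is now snug (pointer at 0.01) and the bend is 0.10, so I'll load to 0.30.

Call:
jog_arm(motion=[0.02,0.12,0,0,0,0,1,0.02,0.11,0,0,0,0,1,0.01,0.12,0,0,0,0,1,0.01,0.11,0,0,0,0,1,0.01,0.12,0,0,0,0,1,0,0.11,0,0,0,0,1,0,0.06,0,0,0,0,1,0,0,0,0,0,0,1,0,0,0,0,0,0,1])

```text
time: 6.6
position: [0.4932, 0.1948, 0.0635]
tool_rot: [0.226, 0.974, -0.0, -0.0]
ft_force: [0.9, -4.3, -0.5]
grip_width: 0.0005
grip_force: 1.8
```

```bash
python3 - <<'E'
from bend import *
for i in range(3): t=robot.camera("top"); print(bend(t))
cv2.imwrite("pics/c.png",cv2.resize(t[115:225,230:320],(491,600),interpolation=cv2.INTER_CUBIC))
o=robot.get_obs();print(o['time'],o['position'],o['ft_force'])
E
```

```text
{'green': (-0.029, 11, 0.1), 'red': (-0.185, 20, 0.098), 'orange': (0.012, 32, 0.066)}
{'green': (-0.029, 11, 0.1), 'red': (-0.185, 20, 0.098), 'orange': (0.012, 32, 0.066)}
{'green': (-0.029, 11, 0.1), 'red': (-0.185, 20, 0.098), 'orange': (0.013, 30, 0.065)}
6.75 [0.49322905 0.19477281 0.06352998] [ 1.85364240e-01 -4.49054986e+00 -3.57292404e-03]
```

View pics/c.png

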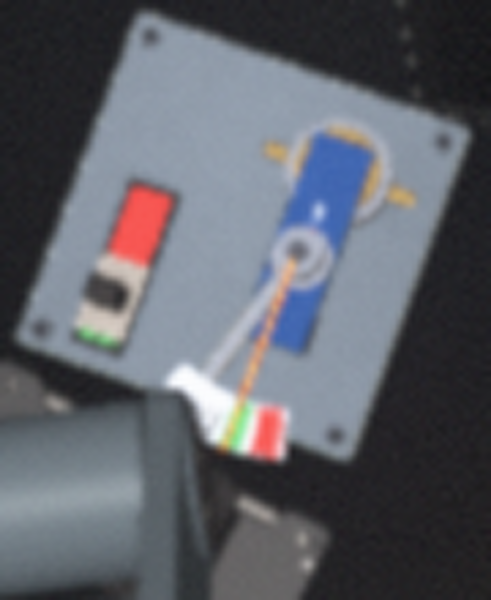

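The crop shows the pointer (tip at 230,445) on the near side of green (240,425), with red at (270,430). From the red patch the bend is about 0.275. I'll nudge it to about 0.295 and hold 1.5 s.

Call:
jog_arm(motion=[0,0.08,0,0,0,0,1,0,0,0,0,0,0,1,0,0,0,0,0,0,1,0,0,0,0,0,0,1,0,0,0,0,0,0,1,0,0,0,0,0,0,1,0,0,0,0,0,0,1,0,0,0,0,0,0,1,0,0,0,0,0,0,1,0,0,0,0,0,0,1,0,0,0,0,0,0,1,0,0,0,0,0,0,1])

```text
time: 8.25
position: [0.4947, 0.1978, 0.0635]
tool_rot: [0.226, 0.974, -0.0, -0.0]
ft_force: [0.6, -5.0, 0.7]
grip_width: 0.0009
grip_force: 1.9
```

```bash
python3 - <<'E'
from bend import *
f=[]
for i in range(10): t=robot.camera("top"); f.append(robot.get_obs()['ft_force'])
print(bend(t),np.mean(f,0))
o=robot.get_obs();print(o['time'],o['position'])
E
python3 arc.py .3 .24 .18 .12 .06 0 -.06 
```

```text
{'green': (-0.018, 4, 0.101), 'red': (-0.16, 20, 0.098), 'orange': (0.014, 32, 0.064)} [ 0.04308343 -4.74297989 -0.06145872]
8.75 [0.49472679 0.19779648 0.06354184]
63.88416491566613 [0.49472679 0.19779648 0.06354184] [-0.0245335  -4.78342045 -0.13890727]
0.3 [0.4921 0.1917] [-0.01 -0.17]
0.24 [0.4885 0.1834] [-0.01 -0.23]
0.18 [0.4855 0.175 ] [-0.02 -0.22]
0.12 [0.4828 0.1662] [-0.04 -0.23]
0.06 [0.4804 0.1566] [-0.05 -0.24]
0.0 [0.4786 0.1468] [-0.07 -0.24]
-0.06 [0.4774 0.137 ] [-0.08 -0.23]
```

The bend reads 0.297 from the image and about 0.29 from force, and it has been held for 2 s. Now I'll ease back slowly.

Call:
jog_arm(motion=[-0.01,-0.17,0,0,0,0,1,-0.01,-0.12,0,0,0,0,1,-0.01,-0.12,0,0,0,0,1,-0.01,-0.11,0,0,0,0,1,-0.01,-0.11,0,0,0,0,1,-0.02,-0.12,0,0,0,0,1,-0.02,-0.12,0,0,0,0,1,-0.03,-0.12,0,0,0,0,1,-0.03,-0.12,0,0,0,0,1,-0.04,-0.12,0,0,0,0,1,-0.03,-0.12,0,0,0,0,1,-0.04,-0.12,0,0,0,0,1])

```text
time: 10.25
position: [0.4783, 0.1401, 0.0636]
tool_rot: [0.226, 0.974, 0.0, 0.0]
ft_force: [-0.3, 0.3, 0.4]
grip_width: 0.0006
grip_force: 0.0
```

Call:
jog_arm(motion=[-0.1,-0.35,0,0,0,0,1,-0.1,-0.35,0,0,0,0,1,0,-0.2,-1,0,0,0,1,0,0,-1,0,0,0,1,0,0,-1,0,0,0,1,0,0,0,0,0,0,1])

```text
time: 11.0
position: [0.4714, 0.1038, 0.1862]
tool_rot: [0.226, 0.974, 0.001, 0.003]
ft_force: [-0.2, 0.2, -0.8]
grip_width: 0.0002
grip_force: 0.0
```

```bash
python3 - <<'E'
from bend import *
t=robot.camera("top"); print(bend(t)); o=robot.get_obs()
M=Ro.from_quat(o['tool_rot']).as_matrix()
R=np.array([[np.cos(yaw),-np.sin(yaw)],[np.sin(yaw),np.cos(yaw)]])
print(o['time'],o['position'],o['ft_force'])
for fx in (-.053,):
    for off in (.05,.03,.025): 
        q=O+R@[fx-off,.095]; print(off,q,M[:2,:2].T@(q-o['position'][:2])/.04)
print("fixture x in tool",M[:2,:2].T@R[:,0])
E
```

```text
{'green': (-0.294, 21, 0.1), 'red': (-0.466, 18, 0.097), 'orange': (0.011, 40, 0.061)}
11.05 [0.47005823 0.10386609 0.18462137] [ 0.51945911 -0.67042986 -0.52078695]
0.05 [0.56696661 0.24707313] [-0.59644759  4.28151614]
0.03 [0.58593308 0.24072703] [-1.09198903  4.34812294]
0.025 [0.5906747  0.23914051] [-1.21587439  4.36477463]
fixture x in tool [-0.99108289  0.13321359]
```

The bend is back to 0 and the screw is still snug (pointer at 0.01). Next I'll move behind the knob, turning 7.6° to line up with the track.

Call:
jog_arm(motion=[-0.1,0.86,0,0,0,0,1,-0.13,0.86,0,0,0,0,1,-0.13,0.86,0,0,0,0,1,-0.12,0.86,0,0,0,0,1,-0.12,0.84,0,0,0,0,1,0,0,0,0,0,-0.95,1,0,0,0,0,0,-0.95,1,0,0,0.9,0,0,0,1,0,0,0.9,0,0,0,1,0,0,0,0,0,0,1,0,0,0,0,0,0,1])

```text
time: 12.42
position: [0.5666, 0.2475, 0.1113]
tool_rot: [0.161, 0.987, -0.0, -0.0]
ft_force: [0.3, -0.1, -0.4]
grip_width: 0.0006
grip_force: 0.0
```

```bash
cat > k.py <<'E'
from arc import *
o=robot.get_obs(); s=robot.camera("scene"); w=robot.camera("wrist"); t=robot.camera("top")
M=Ro.from_quat(o['tool_rot']).as_matrix()
R=np.array([[np.cos(yaw),-np.sin(yaw)],[np.sin(yaw),np.cos(yaw)]])
print(o['time'],o['position'],"fix",R.T@(o['position'][:2]-O),"fix f",R.T@o['ft_force'][:2], "yawerr",np.degrees(np.arctan2(M[1,1],M[0,1])-yaw)-90)
c=np.zeros((600,560,3),np.uint8); c[:360]=cv2.resize(s[180:270,205:345],(560,360),interpolation=cv2.INTER_CUBIC)
c[360:,:275]=cv2.resize(w,(275,240)); c[360:,275:]=cv2.resize(t[115:225,230:320],(285,240)); cv2.imwrite(f"pics/{sys.argv[1]}.png",c)
E
python3 k.py k1
```

```text
12.425 [0.56655209 0.24745841 0.11130039] fix [-0.10351535  0.09523384] fix f [ 0.34433306 -0.00870322] yawerr -0.02863844975830432
```

View pics/k1.png

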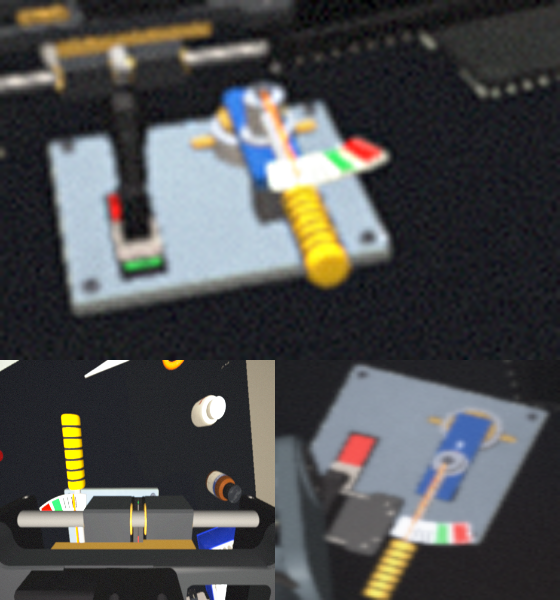

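The picture shows the finger lined up with the knob (scene view 130,215), the pointer on the zero tick, and the bottles well clear. I'll lower and then push along the track.

Call:
jog_arm(motion=[0,0,0.65,0,0,0,1,0,0,0.63,0,0,0,1,0,0,0,0,0,0,1,-0.3,0,0,0,0,0,1,-0.3,0,0,0,0,0,1,-0.2,0,0,0,0,0,1,-0.2,0,0,0,0,0,1,-0.2,0,0,0,0,0,1,-0.2,0,0,0,0,0,1,0,0,0,0,0,0,1])

```text
time: 13.82
position: [0.6205, 0.2296, 0.0603]
tool_rot: [0.161, 0.987, 0.0, 0.001]
ft_force: [0.1, 0.3, -0.1]
grip_width: 0.0003
grip_force: 0.0
```

```bash
python3 k.py k2
```

```text
13.825 [0.62046461 0.22955752 0.0602504 ] fix [-0.04670879  0.0953647 ] fix f [0.02409232 0.28749252] yawerr -0.036756944027786176
```

Call:
jog_arm(motion=[-0.12,0,0,0,0,0,1,-0.12,0,0,0,0,0,1,-0.05,0,0,0,0,0,1,-0.05,0,0,0,0,0,1,0,0,0,0,0,0,1])

```text
time: 14.6
position: [0.6327, 0.2255, 0.0603]
tool_rot: [0.161, 0.987, -0.0, 0.0]
ft_force: [-0.5, 0.1, 0.1]
grip_width: 0.0004
grip_force: 0.2
```

```bash
python3 k.py k3
```

```text
14.6 [0.63265672 0.22554557 0.06034004] fix [-0.03387372  0.09542869] fix f [-0.46142777 -0.04159868] yawerr -0.01623373687580454
```

View pics/k3.png

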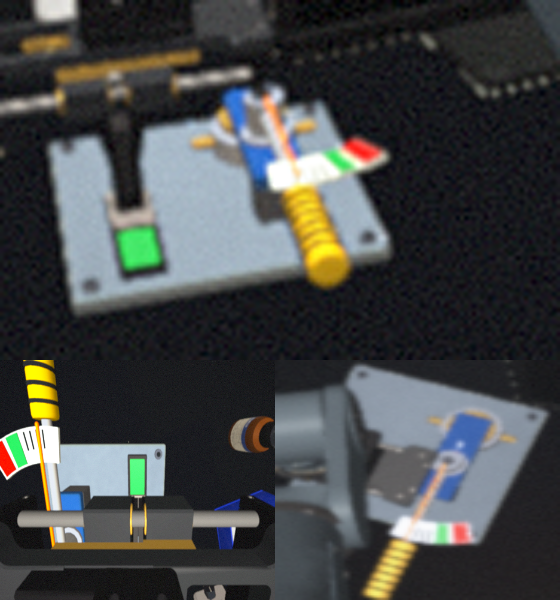

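The slide has moved a long way: green shows at (138,248) and red is nearly covered. I'll keep pushing in small steps until the end stop shows in the force.

Call:
jog_arm(motion=[-0.05,0,0,0,0,0,1,-0.05,0,0,0,0,0,1,0,0,0,0,0,0,1])

```text
time: 15.12
position: [0.6363, 0.2244, 0.0605]
tool_rot: [0.161, 0.987, 0.0, -0.0]
ft_force: [-0.5, 0.6, 0.3]
grip_width: 0.0004
grip_force: 0.7
```

Call:
jog_arm(motion=[-0.05,0,0,0,0,0,1,-0.05,0,0,0,0,0,1,0,0,0,0,0,0,1])

```text
time: 15.5
position: [0.6366, 0.2243, 0.0605]
tool_rot: [0.161, 0.987, -0.0, -0.004]
ft_force: [-8.4, 3.1, 5.6]
grip_width: 0.0007
grip_force: 4.2
```

The end stop is reached: 8 N and the arm has stopped advancing. I'll back off and lift.

Call:
jog_arm(motion=[0.2,0,0,0,0,0,1,0.4,0,0,0,0,0,1,0.4,0,0,0,0,0,1,0,0,-1,0,0,0,1,0,0,-1,0,0,0,1,1,0,-0.5,0,0,0,1,1,0,0,0,0,0,1,1,0,0,0,0,0,1,1,0,0,0,0,0,1,0,0,0,0,0,0,1,0,0,0,0,0,0,1])

```text
time: 16.88
position: [0.4509, 0.2869, 0.1607]
tool_rot: [0.161, 0.987, 0.0, 0.001]
ft_force: [0.8, 0.3, 0.4]
grip_width: 0.0006
grip_force: 0.0
```

```bash
python3 k.py k4; python3 bend.py | tail -1
```

```text
16.875 [0.4508626  0.2869015  0.16066813] fix [-0.2257419   0.09592984] fix f [0.61589397 0.57159201] yawerr 0.02511212664961704
17.025 {'green': (-0.293, 24, 0.099), 'red': (-0.468, 19, 0.098), 'orange': (0.017, 49, 0.07)}
```

View pics/k4.png

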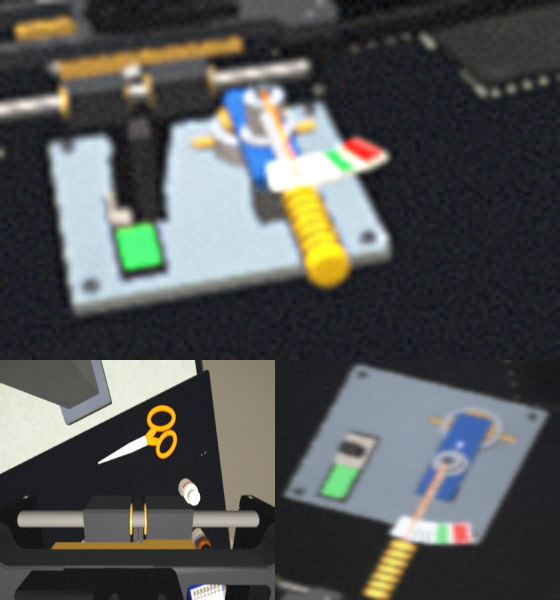

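The top view shows green fully exposed at (340,480), the cover at the far end with no red showing, and the wrench at zero and snug. Handing in.

```bash
python3 -c "
from rig import robot
print(robot.hand_in())"
```

```text
the job is handed in; nothing more can be done
None
```

The job is handed in after about 17 s of robot time: the screw is snug, the pointer was held in green (bend about 0.30 rad) for about 2 s and eased back to zero, and the record slide is at its far end showing green.

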